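# Pop two soap boxes ajar

### The arm

A 7-joint arm with a two-finger parallel gripper is mounted at the origin on the work surface. World frame = base frame: x ahead of the robot, y to its left, z up, the work surface at z = 0. Lengths are in m, angles in rad, forces in N, time in s.
With the tool pointing down it reaches from about 0.425 to 0.875 m from the base axis. Payload 4.7 kg.
Tool frame: the origin (TCP) lies between the finger pads; the fingertips stand 14 mm ahead of it and the grasp point (between the pads) lies 5 mm behind it; z points along the fingers, y is the line along which they close (so a half turn about z gives the same grasp; the last joint's range is limited). The gripper opens to 87 mm and grips with 3 to 60 N. Pads are 19 mm wide; open, the fingers measure 117 mm over their backs; the gripper's body (75 mm by 190 mm) begins 51 mm behind the grasp point.
Start: joints at [1.207, 0.321, -0.07, 1.45, 0.023, 1.371, -0.057], TCP at [0.24, -0.604, 0.207] pointing down, gripper open.
Joint ranges: [-2.86, 2.86], [-0.3, 2.09], [-1.38, 1.24], [0.06, 2.45], [-1.56, 4.7], [0.09, 2.05], [-2.69, 2.69]. Speed limits (rad/s): [2.57, 2.57, 3.14, 3.14, 3.14, 3.14, 3.14].

### API

Orientations are given as a rotation vector (axis times angle).
In Python, from bench import ctrl gives the robot as it stands.
- The arm moves only by the tool step_arm, never from a script. Its argument "commands" is a list of rows, each an object with "travel": the shift along the tool's x, y, z in m, a list of three; "turn": the turn, a rotation vector about the tool's x, y, z in degrees, a list of three. A call has 1 to 5 rows; each row is the pose to reach, as a shift and turn from the pose commanded when the call began, along the tool's axes at that moment; what a row does not reach only later rows make up. A row lasts 1/10 s, in which the tool goes at most 50 mm and 8.59 degrees, less where a joint would pass 70% of its speed; a pose out of reach is approached as far as the arm can. A call with a gripper value outside its range is refused whole. "gripper" is the opening, from 0 (shut) to 1 (fully open), set as the call begins (left out, the last holds). The fingers move at their own pace and stop on an object; "force" is the grip in N (left out, the last holds). Time passes only in rows, so rows that repeat a pose let the fingers close. It gives the time, the measured TCP pose, the force, the opening and the grip force at its end, in the units of the state.
- ctrl.get_state(): the state, without advancing time (a new reading comes with each control period).
- ctrl.get_image(name): name is "scene" or "side" or "wrist"; returns the picture (420x560x3 uint8, red, green, blue); there is no depth.
- ctrl.camera_model(name): a dict with "fx", "fy", "cx", "cy" (pixels), "R" (3x3) and "t" (3): a world point X has camera coordinates R X + t; the wrist camera has in their place "T_tool_cam" (4x4, takes a point from camera to tool coordinates, whose origin is the TCP and whose axes are the flange's). Camera axes: x right, y down, z forward; pixel columns grow to the right and rows downward; lengths in m; the calibration is good to about 2 mm. A picture is of the moment at which its call begins: read the wrist's pose just before it. camera_model takes no time and is no camera call.
- ctrl.close_job(): hands the job in; it is judged then, once.
The state is a dict: "time": time; "joint_positions": joint angles; "qd": joint speeds; "joint_torque": joint torques, N m; "position": TCP position; "tool_rot": TCP orientation; "ft_force": force on the tool from outside, world axes, zero at the start; "torque": the same for the moment, N m; "grip_width": opening from 0.0 (shut) to 1.0 (fully open); "grip_force": force on a finger pad.
Only numpy, scipy, OpenCV 4.12 (cv2) and the standard library are available. Lean on these libraries where they do the work, as an engineer would, in place of code of your own. Each camera call takes 0.05 s, during which the arm holds its last target. There are 200 camera calls.

### The job

Open the red soap box and the blue soap box for the bathers: with a fingertip, gently press down the white dot on each sprung lid until its catch lets go, then take the finger away so that the lid springs up ajar. Leave the green soap box shut, and do not lift, tip or shift any of the boxes or the things around them.

Things in the scene. Friction and masses are not known exactly. Their poses are not given: they have to be found in the camera images.
- red_box: red plastic soap box, loose on the slab, 130 (x) by 90 (y) mm, rim 50 mm high, 0.5 kg, made to stay put; origin at the centre of its underside; z up; its lid's hinge lies at the +x end, its free (front) edge at the -x end. The lid (8 mm thick, top face 63 mm above the slab when shut, 126 by 90 mm) stands 5 mm clear of the rim all round when latched. No handle. A touch latch inside holds it against its spring
- red_press (a point): centre of the white press dot (26 mm across) on top of the red lid, on the lid's middle line 20 mm in from its free edge and 106 mm from the hinge; rides with the lid; z is the lid's outward normal
- red_lid (a joint): angle of the red lid in rad: 0 shut and latched, positive opening upward. Pressing at the dot takes about 2.5 N to start and 4 N to reach the stop at -0.036 (4 mm down); the latch lets go past about -0.025 (press on to the stop, 6 N is ample) and stays let go, and once the finger leaves, the lid springs up by itself to about 0.37 within a second (free edge about 45 mm higher). It does not latch again
- blue_box: blue plastic soap box, loose on the slab, 130 (x) by 90 (y) mm, rim 50 mm high, 0.5 kg, made to stay put; origin at the centre of its underside; z up; its lid's hinge lies at the +x end, its free (front) edge at the -x end. The lid (8 mm thick, top face 63 mm above the slab when shut, 126 by 90 mm) stands 5 mm clear of the rim all round when latched. No handle. A touch latch inside holds it against its spring
- blue_press (a point): centre of the white press dot (26 mm across) on top of the blue lid, on the lid's middle line 20 mm in from its free edge and 106 mm from the hinge; rides with the lid; z is the lid's outward normal
- blue_lid (a joint): angle of the blue lid in rad: 0 shut and latched, positive opening upward. Pressing at the dot takes about 2.5 N to start and 4 N to reach the stop at -0.036 (4 mm down); the latch lets go past about -0.025 (press on to the stop, 6 N is ample) and stays let go, and once the finger leaves, the lid springs up by itself to about 0.37 within a second (free edge about 45 mm higher). It does not latch again
- green_box: green plastic soap box, loose on the slab, 130 (x) by 90 (y) mm, rim 50 mm high, 0.5 kg, made to stay put; origin at the centre of its underside; z up; its lid's hinge lies at the +x end, its free (front) edge at the -x end. The lid (8 mm thick, top face 63 mm above the slab when shut, 126 by 90 mm) stands 5 mm clear of the rim all round when latched. No handle. A touch latch inside holds it against its spring
- green_press (a point): centre of the white press dot (26 mm across) on top of the green lid, on the lid's middle line 20 mm in from its free edge and 106 mm from the hinge; rides with the lid; z is the lid's outward normal
- green_lid (a joint): angle of the green lid in rad: 0 shut and latched, positive opening upward. Pressing at the dot takes about 2.5 N to start and 4 N to reach the stop at -0.036 (4 mm down); the latch lets go past about -0.025 (press on to the stop, 6 N is ample) and stays let go, and once the finger leaves, the lid springs up by itself to about 0.37 within a second (free edge about 45 mm higher). It does not latch again
- lota: steel lota (round-bellied water pot), 112 mm across, 118 mm high, loose; origin under its centre
- mug: white plastic mug, 82 mm across, 95 mm high, handle at its +y, loose; origin under its centre
- jar: clear glass jar with steel twist cap, 74 mm across, 110 mm high, loose; origin under its centre
- hairbrush: wooden hairbrush lying bristles down, 205 mm long (x), 55 mm wide, 28 mm high, loose; origin under its middle
- pumice: grey pumice stone, 50 by 36 by 26 mm, loose, between the soap boxes; origin under its centre
- oil: small amber glass oil bottle, 40 mm across, 85 mm high, loose, between the soap boxes; origin under its centre
There are look-alikes about, which are no part of the job. Of the things shaped like the red_box, the red one is meant.

How it is judged:
By the outcome, as a careful person would: the job done as asked, in the order asked, and still so for the second after the job is handed in, with the robot touching nothing.
It also fails if it takes over 40 s, if anything falls off the work surface, if the arm or the gripper's body presses on something with over 40 N, if the wrist force passes 120 N, or if a joint passes its speed limit or range.

## Working session

There is one attempt and no reset: what is moved stays moved. The work goes in short steps, Python scripts to look and compute and a tool call to move; the robot and the scene stay as the last step left them, time stands still between calls to the robot, and variables do not carry over. Pictures are saved under pics/ and viewed, at most 10 in all, crops included, and the job is handed in when it is done.

Besides the shell and the picture viewer there is one more tool, called after ">>>" by a JSON object that holds its "name" and its "arguments", one argument or row to a line. step_arm: Moves the arm, as the interface text tells. Its arguments: {"type":"object","properties":{"commands":{"type":"array"},"gripper":{"type":"number"},"force":{"type":"number"}},"required":["commands"]}

```bash
mkdir -p pics; python3 - <<'E'
from bench import ctrl
import cv2,numpy as np
for n in("scene","side"):
    im=ctrl.get_image(n);cv2.imwrite(f"pics/{n}0.png",im[:,:,::-1])
    m=ctrl.camera_model(n);print(n,m)
print(ctrl.get_state())
E
```

```text
scene {'fx': 417.4750372804892, 'fy': 417.4750372804892, 'cx': 278.581742380364, 'cy': 208.7148011886408, 'R': array([[ 0.3665255 ,  0.93030261,  0.01400385],
       [ 0.74043711, -0.28254114, -0.60985522],
       [-0.56339324,  0.23389646, -0.79238911]]), 't': array([-0.29606883, -0.32266585,  1.34324123])}
side {'fx': 497.8831643071633, 'fy': 497.8831643071633, 'cx': 281.7805263176232, 'cy': 218.33805441081492, 'R': array([[-0.93253396, -0.36055919, -0.01942872],
       [-0.2350055 ,  0.64689903, -0.72546127],
       [ 0.27414015, -0.67195142, -0.68798871]]), 't': array([0.54790019, 0.11855928, 1.29616462])}
{'time': 0.1, 'joint_positions': array([ 1.20710191,  0.3217551 , -0.07009182,  1.45154274,  0.02258914,
        1.37079678, -0.05689014]), 'qd': array([ 0.00091153, -0.00149584,  0.00154161, -0.00367059,  0.00136539,
        0.00019866,  0.00058758]), 'joint_torque': array([-1.38617170e-04, -4.92571485e+01, -4.05714791e-01, -3.13399708e+01,
       -6.42059580e-02,  3.94327752e-02,  5.42492148e-05]), 'position': array([ 0.23953722, -0.60369675,  0.20617207]), 'tool_rot': array([-3.08405915e+00, -5.89666845e-01,  6.27934325e-04]), 'ft_force': array([ 0.0317952 , -0.39015666,  0.83501658]), 'torque': array([-0.0038415 ,  0.00990124, -0.07080901]), 'grip_force': 0.0, 'grip_width': 1.0022132316724386}
```

View pics/scene0.png

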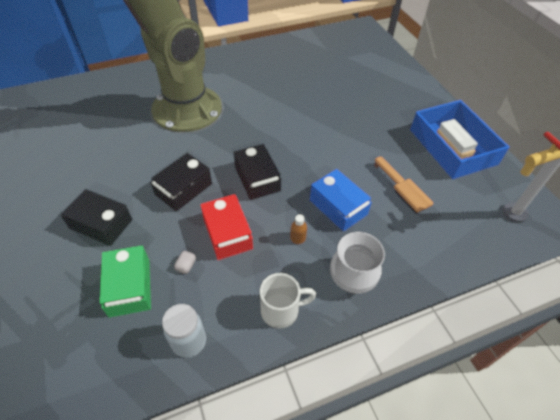

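View pics/side0.png

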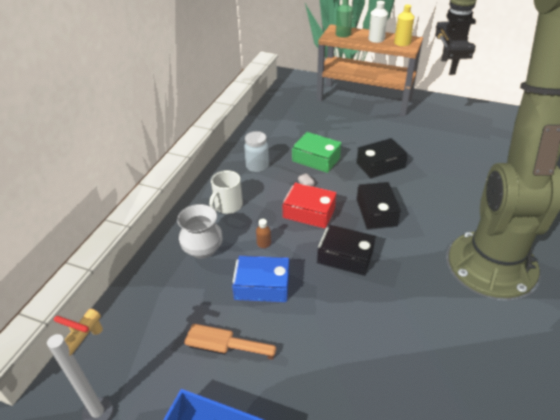

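The scene view shows three colored boxes. Red is at about (227,226) with its dot at (220,205), blue at (340,200) with its dot at (329,181), and green at (126,280) with its dot at (122,257). There are also three black look-alikes at (182,180), (257,170) and (97,216), and a blue open tray at (458,135). The red and blue lidded boxes with white dots are the ones meant. In the side view, the red dot is at (325,200) and the blue dot at (280,271).

```bash
cat > h.py <<'E'
import cv2,numpy as np
from bench import ctrl
from scipy.spatial.transform import Rotation as Rn
def ray(n,uv):
    m=ctrl.camera_model(n);R=m['R'];d=R.T@np.array([(uv[0]-m['cx'])/m['fx'],(uv[1]-m['cy'])/m['fy'],1])
    return -R.T@m['t'],d
def plane(n,uv,z):
    o,d=ray(n,uv);return o+d*(z-o[2])/d[2]
def dot(bgr,guess,r=9):
    x,y=guess;hsv=cv2.cvtColor(bgr,cv2.COLOR_BGR2HSV)[y-r:y+r+1,x-r:x+r+1]
    mk=((hsv[...,1]<90)&(hsv[...,2]>150)).astype(np.uint8)
    n,l,s,c=cv2.connectedComponentsWithStats(mk);i=1+np.argmax(s[1:,4]);return c[i]+[x-r,y-r],s[i,4]
E
python3 - <<'E'
from h import *
G={'red':((220,205),(325,200)),'blue':((329,181),(280,271)),'green':((122,257),(329,148))}
for k,g in G.items():
    for n,p in zip(("scene","side"),g):
        c,a=dot(cv2.imread(f"pics/{n}0.png"),p);print(k,n,c.round(1),a,plane(n,c,.063).round(4))
im=cv2.imread("pics/scene0.png");hsv=cv2.cvtColor(im,cv2.COLOR_BGR2HSV)
# box axes from lid masks
for k,(lo,hi),roi in (('red',((0,150,120),(8,255,255)),(195,190,60,70)),('blue',((105,150,90),(130,255,255)),(305,165,70,65))):
    m=cv2.inRange(hsv,lo,hi);q=np.zeros_like(m);x,y,w,h=roi;q[y:y+h,x:x+w]=m[y:y+h,x:x+w]
    pts=np.array([plane("scene",(u,v),.063)[:2] for v,u in np.argwhere(q)],np.float32)
    print(k,cv2.minAreaRect(pts))
# heights of obstacles: ground positions
for k,uv in dict(lota=(357,285),mug=(281,322),oil=(299,243),jar=(188,352)).items(): print(k,plane("scene",uv,0).round(3))
cv2.imwrite("pics/crop.png",cv2.resize(im[130:330,80:400],None,fx=2.5,fy=2.5,interpolation=cv2.INTER_CUBIC))
E
```

```text
red scene [219.6 204.3] 91 [ 0.4647 -0.0217  0.063 ]
red side [324.6 199.8] 54 [ 0.4665 -0.0235  0.063 ]
blue scene [328.9 180.3] 81 [0.4892 0.2644 0.063 ]
blue side [279.2 270.4] 86 [0.4918 0.2618 0.063 ]
green scene [121.8 255.5] 132 [ 0.5269 -0.2673  0.063 ]
green side [329.2 147.1] 54 [ 0.5291 -0.2697  0.063 ]
red ((0.5286542773246765, -0.024039939045906067), (0.09254126995801926, 0.16748391091823578), 89.62987518310547)Traceback (most recent call last):
  File "<stdin>", line 10, in <module>
  File "h.py", line 8, in plane
    o,d=ray(n,uv);return o+d*(z-o[2])/d[2]
        ~~~^^^^^^
  File "h.py", line 5, in ray
    m=ctrl.camera_model(n);R=m['R'];d=R.T@np.array([(uv[0]-m['cx'])/m['fx'],(uv[1]-m['cy'])/m['fy'],1])
ValueError: time passes only in moves, steps and waits
```

```bash
cat >> h.py <<'E'
def go(target):
    s=ctrl.get_state();R=Rn.from_rotvec(s['tool_rot']).as_matrix()
    print("t",round(s['time'],2),"pos",s['position'].round(4),"f",s['ft_force'].round(2),"travel",(R.T@(np.array(target)-s['position'])).round(4));return R
E
python3 - <<'E'
from h import *
im=cv2.imread("pics/scene0.png")
cv2.imwrite("pics/crop.png",cv2.resize(im[130:330,80:400],None,fx=2.5,fy=2.5,interpolation=cv2.INTER_CUBIC))
print(go((.4656,-.0226,.16)).round(3))
print(ctrl.camera_model("wrist"))
E
```

```text
t 0.1 pos [ 0.2395 -0.6037  0.2062] f [ 0.03 -0.39  0.84] travel [ 0.4245 -0.4566  0.0469]
[[ 0.929  0.369 -0.001]
 [ 0.369 -0.929  0.002]
 [-0.    -0.002 -1.   ]]
{'fx': 369.4861128979135, 'fy': 369.4861128979135, 'cx': 281.6632260591954, 'cy': 202.96883295805432, 'T_tool_cam': array([[ 1.01648512e-03, -9.56148579e-01, -2.92880285e-01,
         8.04393640e-02],
       [ 9.99999342e-01,  1.12767523e-03, -2.10804957e-04,
         5.21609108e-04],
       [ 5.31834702e-04, -2.92879878e-01,  9.56149096e-01,
        -1.78591062e-01],
       [ 0.00000000e+00,  0.00000000e+00,  0.00000000e+00,
         1.00000000e+00]])}
```

View pics/crop.png

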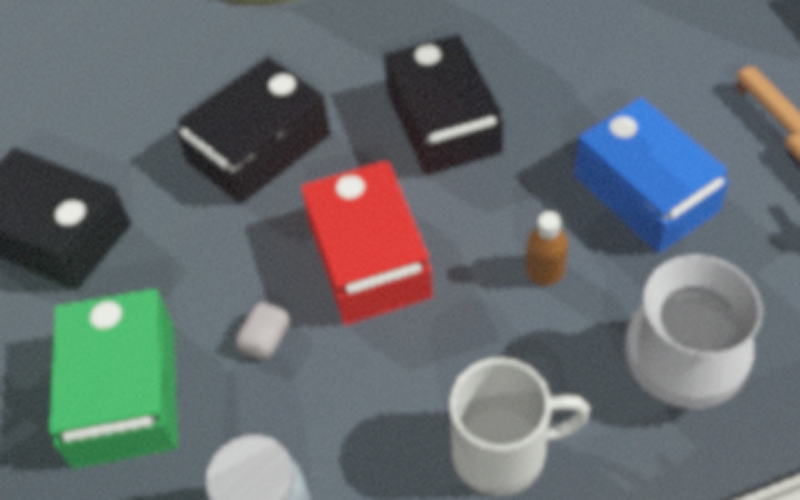

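The crop confirms the targets: the red box's dot is at crop (350,186) and the blue box's at (623,126). The black boxes are the look-alikes and green stays shut. I'm moving to red first with the gripper shut.

>>> {"name": "step_arm", "arguments": {
  "commands": [
    {"travel": [0.033,-0.035,0.0]},
    {"travel": [0.066,-0.07,0.0]},
    {"travel": [0.1,-0.105,0.005]},
    {"travel": [0.133,-0.14,0.005]},
    {"travel": [0.166,-0.175,0.01]}
  ],
  "gripper": 0,
  "force": 10
}}

```text
$.commands[0]: bad value
```

>>> {"name": "step_arm", "arguments": {
  "commands": [
    {"travel": [0.033,-0.035,0.0]},
    {"travel": [0.066,-0.07,0.0]},
    {"travel": [0.1,-0.105,0.005]},
    {"travel": [0.133,-0.14,0.005]},
    {"travel": [0.166,-0.175,0.01]}
  ]
}}

```text
$.commands[0]: bad value
```

>>> {"name": "step_arm", "arguments": {
  "commands": [
    {"travel": [0.033,-0.035,0.0]},
    {"travel": [0.066,-0.07,0.0]},
    {"travel": [0.09,-0.106,0.005]},
    {"travel": [0.09,-0.106,0.005]},
    {"travel": [0.09,-0.106,0.005]}
  ]
}}

```text
$.commands[0]: bad value
```

```bash
cat >> h.py <<'E'
def wdot(guess,name,z=.063,r=60):
    s=ctrl.get_state();im=ctrl.get_image("wrist")[:,:,::-1].copy();m=ctrl.camera_model("wrist")
    cv2.imwrite(f"pics/{name}.png",im)
    T=np.eye(4);T[:3,:3]=Rn.from_rotvec(s['tool_rot']).as_matrix();T[:3,3]=s['position'];W=T@m['T_tool_cam']
    c=W[:3,:3].T@(np.array(guess)-W[:3,3]);uv=[int(m['fx']*c[0]/c[2]+m['cx']),int(m['fy']*c[1]/c[2]+m['cy'])];print("expect",uv)
    try:
        p,a=dot(im,uv,r);d=W[:3,:3]@np.array([(p[0]-m['cx'])/m['fx'],(p[1]-m['cy'])/m['fy'],1]);o=W[:3,3]
        print("dot px",p,a,(o+d*(z-o[2])/d[2]).round(4))
    except Exception as e: print(e)
E
python3 - <<'E'
from h import *
go((.4656,-.0226,.16)); print(ctrl.get_state()['joint_positions'].round(2),ctrl.get_state()['grip_width'])
wdot((.4656,-.0226,.063),"w1")
E
```

```text
bash:   584 Segmentation fault         python3 - <<'E'
from h import *
go((.4656,-.0226,.16)); print(ctrl.get_state()['joint_positions'].round(2),ctrl.get_state()['grip_width'])
wdot((.4656,-.0226,.063),"w1")
E
```

View pics/w1.png

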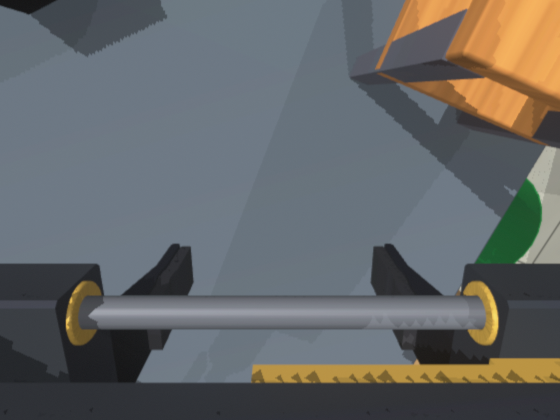

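The wrist view shows the open gripper over bare slab, with the wooden rack at upper right (450,60), away from the path. The moves were refused because the rows need "turn", so nothing has moved.

>>> {"name": "step_arm", "arguments": {
  "commands": [
    {"travel": [0.033,-0.035,0.0],"turn": [0,0,0]},
    {"travel": [0.066,-0.07,0.0],"turn": [0,0,0]},
    {"travel": [0.1,-0.105,0.005],"turn": [0,0,0]},
    {"travel": [0.133,-0.14,0.005],"turn": [0,0,0]},
    {"travel": [0.166,-0.175,0.01],"turn": [0,0,0]}
  ],
  "gripper": 0,
  "force": 10
}}

```text
time: 0.65
position: [0.3301, -0.3785, 0.1973]
tool_rot: [3.085, 0.59, 0.0]
ft_force: [0.6, -0.1, 1.3]
grip_width: 0.632
grip_force: 0.0
```

>>> {"name": "step_arm", "arguments": {
  "commands": [
    {"travel": [0.033,-0.035,0.0],"turn": [0,0,0]},
    {"travel": [0.066,-0.07,0.0],"turn": [0,0,0]},
    {"travel": [0.1,-0.105,0.005],"turn": [0,0,0]},
    {"travel": [0.133,-0.14,0.005],"turn": [0,0,0]},
    {"travel": [0.166,-0.175,0.01],"turn": [0,0,0]}
  ]
}}

```text
time: 1.15
position: [0.4198, -0.1546, 0.1875]
tool_rot: [3.084, 0.589, 0.001]
ft_force: [1.4, -0.9, -0.9]
grip_width: 0.168
grip_force: 0.0
```

>>> {"name": "step_arm", "arguments": {
  "commands": [
    {"travel": [0.033,-0.035,0.0],"turn": [0,0,0]},
    {"travel": [0.066,-0.07,0.0],"turn": [0,0,0]},
    {"travel": [0.09,-0.106,0.005],"turn": [0,0,0]},
    {"travel": [0.09,-0.106,0.005],"turn": [0,0,0]},
    {"travel": [0.09,-0.106,0.005],"turn": [0,0,0]}
  ]
}}

```text
time: 1.65
position: [0.4635, -0.024, 0.1818]
tool_rot: [3.084, 0.594, -0.001]
ft_force: [-0.2, -0.3, -0.9]
grip_width: 0.001
grip_force: 0.0
```

```bash
python3 - <<'E'
from h import *
go((.4656,-.0226,.10)); print(ctrl.get_state()['joint_positions'].round(2),ctrl.get_state()['grip_width'])
wdot((.4656,-.0226,.063),"w2")
E
```

```text
t 1.65 pos [ 0.4635 -0.024   0.1818] f [-0.22 -0.32 -0.91] travel [ 0.0025 -0.0005  0.0818]
[ 0.66 -0.04 -0.64  1.91 -0.03  1.27 -1.16] 0.0009027077678581304
expect [280, 187]
dot px [280.21204517 188.02258469] 797 [ 0.4653 -0.0225  0.063 ]
```

View pics/w2.png

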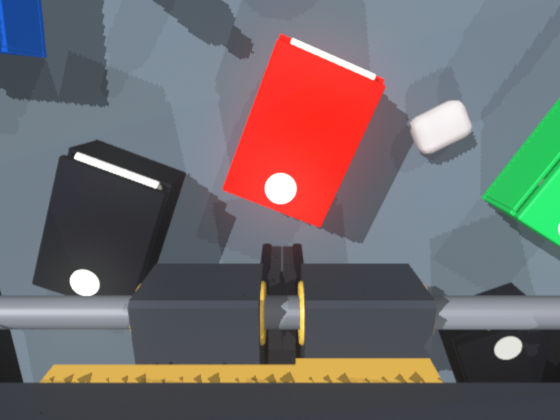

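The wrist view shows the red dot at (280,188), which gives (0.4653, -0.0225) and agrees with the earlier fix. The black box at (110,220) is clear. I'm descending now.

>>> {"name": "step_arm", "arguments": {
  "commands": [
    {"travel": [0.0025,0,0.04],"turn": [0,0,0]},
    {"travel": [0.0025,0,0.075],"turn": [0,0,0]},
    {"travel": [0.0025,0,0.09],"turn": [0,0,0]},
    {"travel": [0.0025,0,0.096],"turn": [0,0,0]},
    {"travel": [0.0025,0,0.096],"turn": [0,0,0]}
  ]
}}

```text
time: 2.2
position: [0.4655, -0.0251, 0.0857]
tool_rot: [-3.086, -0.586, 0.002]
ft_force: [0.5, 0.6, 0.7]
grip_width: 0.009
grip_force: 0.0
```

>>> {"name": "step_arm", "arguments": {
  "commands": [
    {"travel": [0.0,-0.0015,0.004],"turn": [0,0,0]},
    {"travel": [0.0,-0.0015,0.007],"turn": [0,0,0]},
    {"travel": [0.0,-0.0015,0.009],"turn": [0,0,0]},
    {"travel": [0.0,-0.0015,0.01],"turn": [0,0,0]},
    {"travel": [0.0,-0.0015,0.01],"turn": [0,0,0]}
  ]
}}

```text
time: 2.7
position: [0.4656, -0.0224, 0.0762]
tool_rot: [3.085, 0.59, 0.0]
ft_force: [-0.4, 0.2, 0.4]
grip_width: 0.006
grip_force: 0.0
```

>>> {"name": "step_arm", "arguments": {
  "commands": [
    {"travel": [0,0,0.001],"turn": [0,0,0]},
    {"travel": [0,0,0.002],"turn": [0,0,0]},
    {"travel": [0,0,0.002],"turn": [0,0,0]}
  ]
}}

```text
time: 3.0
position: [0.4654, -0.0224, 0.074]
tool_rot: [3.086, 0.59, -0.0]
ft_force: [-0.0, -0.1, 0.3]
grip_width: 0.001
grip_force: 0.0
```

>>> {"name": "step_arm", "arguments": {
  "commands": [
    {"travel": [0,0,0.001],"turn": [0,0,0]},
    {"travel": [0,0,0.002],"turn": [0,0,0]},
    {"travel": [0,0,0.002],"turn": [0,0,0]}
  ]
}}

```text
time: 3.3
position: [0.4654, -0.0224, 0.072]
tool_rot: [-3.086, -0.59, 0.0]
ft_force: [-0.5, 0.3, -0.2]
grip_width: 0.006
grip_force: 0.0
```

>>> {"name": "step_arm", "arguments": {
  "commands": [
    {"travel": [0,0,0.001],"turn": [0,0,0]},
    {"travel": [0,0,0.002],"turn": [0,0,0]},
    {"travel": [0,0,0.002],"turn": [0,0,0]}
  ]
}}

```text
time: 3.6
position: [0.4654, -0.0224, 0.07]
tool_rot: [-3.086, -0.59, 0.0]
ft_force: [-0.5, -0.6, -0.2]
grip_width: 0.006
grip_force: 0.0
```

```bash
python3 - <<'E'
from h import *
go((.4653,-.0225,.07))
m=ctrl.get_image("wrist")[:,:,::-1];s=ctrl.get_image("side")[60:260,240:440,::-1];
s=cv2.resize(s,(420,420),interpolation=cv2.INTER_CUBIC)
cv2.imwrite("pics/c3.png",cv2.resize(np.hstack([m[:,140:420],s]),None,fx=1.1,fy=1.1))
E
```

```text
t 3.6 pos [ 0.4654 -0.0224  0.07  ] f [-0.49 -0.56 -0.21] travel [-0.0002  0.0001 -0.    ]
```

View pics/c3.png

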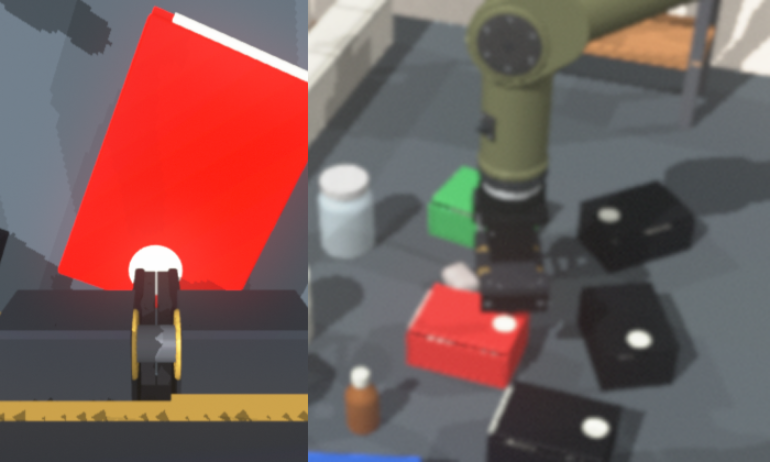

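The wrist half shows the shut fingertips over the red dot at (155,268). The side half shows the dot at (503,323) just below the gripper. There's no force yet, so I'll keep descending in small steps.

>>> {"name": "step_arm", "arguments": {
  "commands": [
    {"travel": [0,0,0.001],"turn": [0,0,0]},
    {"travel": [0,0,0.002],"turn": [0,0,0]},
    {"travel": [0,0,0.003],"turn": [0,0,0]},
    {"travel": [0,0,0.003],"turn": [0,0,0]}
  ]
}}

```text
time: 4.1
position: [0.4654, -0.0224, 0.0669]
tool_rot: [-3.086, -0.59, 0.001]
ft_force: [0.1, -0.8, -0.7]
grip_width: 0.006
grip_force: 0.0
```

```bash
python3 - <<'E'
from h import *
s=ctrl.get_image("scene")[120:270,150:310,::-1]
w=ctrl.get_image("wrist")[150:400,180:380,::-1]
cv2.imwrite("pics/c4.png",np.hstack([cv2.resize(s,(480,450),interpolation=cv2.INTER_CUBIC),cv2.resize(w,(320,450))[:, :320]]))
m=ctrl.camera_model("scene")
for z in (.014,0,-.016,-.051):
    c=m['R']@np.array([.4654,-.0224,.0669-z])+m['t'];print(z,m['fx']*c[0]/c[2]+m['cx'],m['fy']*c[1]/c[2]+m['cy'])
E
```

```text
0.014 219.79506305748222 207.10009343383237
0 219.23747009525243 203.5976045042277
-0.016 218.58522413164852 199.50055805341452
-0.051 217.09974253798046 190.1695887094908
```

View pics/c4.png

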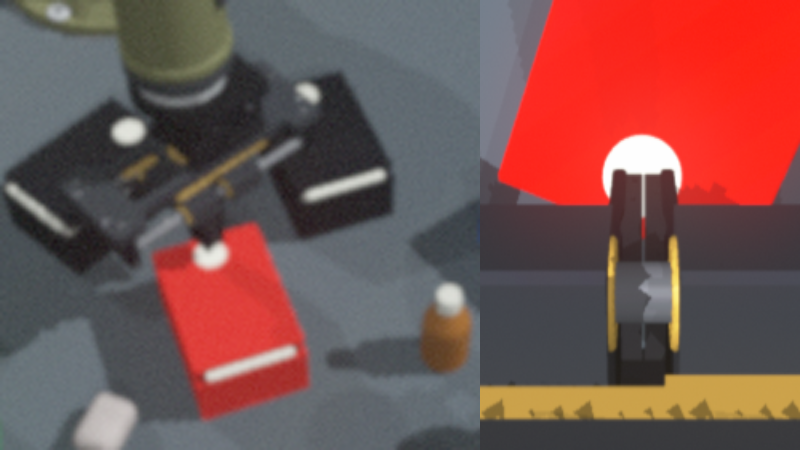

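In the scene half the fingertip is at crop (210,243), above the red dot at (210,254). So the tip is still about 10 mm above the lid, because the shut fingers reach less far than stated. I'll go on in guarded steps.

>>> {"name": "step_arm", "arguments": {
  "commands": [
    {"travel": [0,0,0.002],"turn": [0,0,0]},
    {"travel": [0,0,0.004],"turn": [0,0,0]},
    {"travel": [0,0,0.005],"turn": [0,0,0]},
    {"travel": [0,0,0.005],"turn": [0,0,0]}
  ]
}}

```text
time: 4.6
position: [0.4654, -0.0224, 0.0619]
tool_rot: [-3.086, -0.59, 0.001]
ft_force: [0.4, 0.2, -0.5]
grip_width: 0.004
grip_force: 0.0
```

>>> {"name": "step_arm", "arguments": {
  "commands": [
    {"travel": [0,0,0.001],"turn": [0,0,0]},
    {"travel": [0,0,0.002],"turn": [0,0,0]},
    {"travel": [0,0,0.003],"turn": [0,0,0]},
    {"travel": [0,0,0.003],"turn": [0,0,0]}
  ]
}}

```text
time: 5.0
position: [0.4654, -0.0224, 0.059]
tool_rot: [-3.086, -0.59, 0.0]
ft_force: [0.3, 0.2, -0.7]
grip_width: 0.006
grip_force: 0.0
```

>>> {"name": "step_arm", "arguments": {
  "commands": [
    {"travel": [0,0,0.001],"turn": [0,0,0]},
    {"travel": [0,0,0.002],"turn": [0,0,0]},
    {"travel": [0,0,0.002],"turn": [0,0,0]}
  ]
}}

```text
time: 5.3
position: [0.4654, -0.0224, 0.057]
tool_rot: [-3.086, -0.59, 0.0]
ft_force: [-0.3, -0.4, 0.3]
grip_width: 0.007
grip_force: 0.0
```

>>> {"name": "step_arm", "arguments": {
  "commands": [
    {"travel": [0,0,0.001],"turn": [0,0,0]},
    {"travel": [0,0,0.002],"turn": [0,0,0]},
    {"travel": [0,0,0.002],"turn": [0,0,0]}
  ]
}}

```text
time: 5.6
position: [0.4654, -0.0224, 0.055]
tool_rot: [3.086, 0.59, -0.0]
ft_force: [-0.1, 0.0, -0.1]
grip_width: 0.013
grip_force: 0.0
```

>>> {"name": "step_arm", "arguments": {
  "commands": [
    {"travel": [0,0,0.001],"turn": [0,0,0]},
    {"travel": [0,0,0.002],"turn": [0,0,0]},
    {"travel": [0,0,0.002],"turn": [0,0,0]}
  ]
}}

```text
time: 5.9
position: [0.4654, -0.0224, 0.053]
tool_rot: [-3.086, -0.59, 0.001]
ft_force: [0.3, 1.0, -0.3]
grip_width: 0.006
grip_force: 0.0
```

>>> {"name": "step_arm", "arguments": {
  "commands": [
    {"travel": [0,0,0.001],"turn": [0,0,0]},
    {"travel": [0,0,0.002],"turn": [0,0,0]},
    {"travel": [0,0,0.002],"turn": [0,0,0]}
  ]
}}

```text
time: 6.2
position: [0.4654, -0.0224, 0.051]
tool_rot: [-3.086, -0.59, 0.0]
ft_force: [0.6, -0.2, -0.3]
grip_width: 0.003
grip_force: 0.0
```

```bash
python3 - <<'E'
from h import *
go((.4653,-.0225,.05))
s=ctrl.get_image("scene")[160:260,170:270,::-1]
w=ctrl.get_image("wrist")[150:350,180:380,::-1]
cv2.imwrite("pics/c5.png",np.hstack([cv2.resize(s,(400,400),interpolation=cv2.INTER_CUBIC),cv2.resize(w,(400,400))]))
E
```

```text
t 6.2 pos [ 0.4654 -0.0224  0.051 ] f [ 0.61 -0.24 -0.35] travel [-0.0002  0.0001  0.001 ]
```

View pics/c5.png

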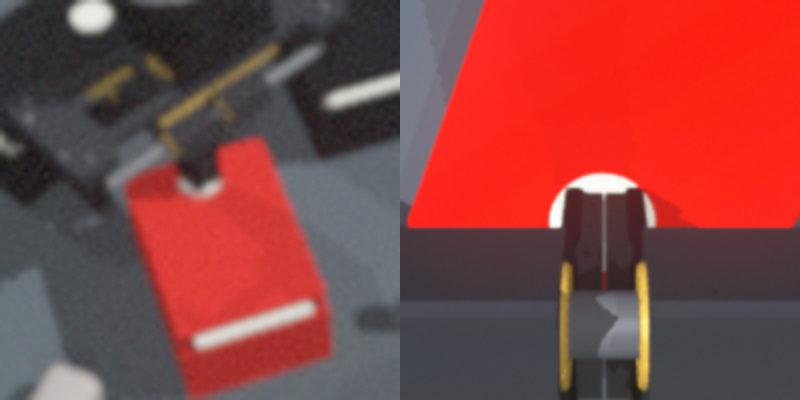

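The scene half shows the fingertip at (203,185), covering the upper half of the red dot and nearly touching it. I'll continue in small steps.

>>> {"name": "step_arm", "arguments": {
  "commands": [
    {"travel": [0,0,0.001],"turn": [0,0,0]},
    {"travel": [0,0,0.002],"turn": [0,0,0]},
    {"travel": [0,0,0.002],"turn": [0,0,0]}
  ]
}}

```text
time: 6.6
position: [0.4654, -0.0224, 0.049]
tool_rot: [3.086, 0.59, -0.0]
ft_force: [0.7, 0.4, 0.4]
grip_width: 0.008
grip_force: 0.0
```

>>> {"name": "step_arm", "arguments": {
  "commands": [
    {"travel": [0,0,0.001],"turn": [0,0,0]},
    {"travel": [0,0,0.001],"turn": [0,0,0]}
  ]
}}

```text
time: 6.8
position: [0.4657, -0.0224, 0.0482]
tool_rot: [3.086, 0.59, 0.0]
ft_force: [-1.2, -0.3, 0.8]
grip_width: 0.007
grip_force: 0.0
```

>>> {"name": "step_arm", "arguments": {
  "commands": [
    {"travel": [0,0,0.001],"turn": [0,0,0]},
    {"travel": [0,0,0.001],"turn": [0,0,0]}
  ]
}}

```text
time: 7.0
position: [0.4656, -0.0224, 0.0472]
tool_rot: [3.086, 0.59, -0.0]
ft_force: [-0.3, -0.0, 2.4]
grip_width: 0.008
grip_force: 1.3
```

Contact is starting at TCP z of about 0.048.

>>> {"name": "step_arm", "arguments": {
  "commands": [
    {"travel": [0,0,0.001],"turn": [0,0,0]},
    {"travel": [0,0,0.002],"turn": [0,0,0]},
    {"travel": [0,0,0.002],"turn": [0,0,0]}
  ]
}}

```text
time: 7.3
position: [0.4655, -0.0224, 0.0451]
tool_rot: [3.086, 0.59, -0.0]
ft_force: [-1.7, 0.2, 3.2]
grip_width: 0.007
grip_force: 1.7
```

>>> {"name": "step_arm", "arguments": {
  "commands": [
    {"travel": [0,0,0.001],"turn": [0,0,0]},
    {"travel": [0,0,0.001],"turn": [0,0,0]}
  ]
}}

```text
time: 7.5
position: [0.4655, -0.0224, 0.0443]
tool_rot: [3.086, 0.59, -0.001]
ft_force: [-1.7, -0.3, 5.7]
grip_width: 0.002
grip_force: 2.8
```

The force reached 5.7 N, so the lid is at its stop. I'm lifting straight up.

>>> {"name": "step_arm", "arguments": {
  "commands": [
    {"travel": [0,0,-0.02],"turn": [0,0,0]},
    {"travel": [0,0,-0.06],"turn": [0,0,0]},
    {"travel": [0,0,-0.105],"turn": [0,0,0]},
    {"travel": [0,0,-0.14],"turn": [0,0,0]},
    {"travel": [0,0,-0.14],"turn": [0,0,0]}
  ]
}}

```text
time: 8.0
position: [0.4692, -0.0225, 0.1889]
tool_rot: [3.082, 0.589, 0.014]
ft_force: [-0.3, -0.7, -0.3]
grip_width: 0.004
grip_force: 0.0
```

```bash
python3 - <<'E'
from h import *
go((.4905,.263,.184))
E
```

```text
t 8.0 pos [ 0.4692 -0.0225  0.1889] f [-0.27 -0.68 -0.35] travel [ 0.1251 -0.2576  0.0045]
```

>>> {"name": "step_arm", "arguments": {
  "commands": [
    {"travel": [0.022,-0.043,0],"turn": [0,0,0]},
    {"travel": [0.044,-0.087,0],"turn": [0,0,0]},
    {"travel": [0.066,-0.13,0],"turn": [0,0,0]},
    {"travel": [0.088,-0.174,0],"turn": [0,0,0]},
    {"travel": [0.11,-0.217,0],"turn": [0,0,0]}
  ]
}}

```text
time: 8.5
position: [0.4875, 0.2216, 0.1832]
tool_rot: [3.086, 0.589, 0.0]
ft_force: [-0.4, -0.1, 0.1]
grip_width: 0.007
grip_force: 0.0
```

>>> {"name": "step_arm", "arguments": {
  "commands": [
    {"travel": [0.0185,-0.039,0],"turn": [0,0,0]},
    {"travel": [0.0185,-0.039,0],"turn": [0,0,0]},
    {"travel": [0.0185,-0.039,0],"turn": [0,0,0]}
  ]
}}

```text
time: 8.8
position: [0.4896, 0.264, 0.1827]
tool_rot: [-3.084, -0.595, 0.003]
ft_force: [0.2, 0.0, 0.0]
grip_width: 0.006
grip_force: 0.0
```

```bash
python3 - <<'E'
from h import *
go((.4905,.263,.07)); print(ctrl.get_state()['joint_positions'].round(2))
wdot((.4905,.263,.063),"w6",r=40)
s=ctrl.get_image("scene")[130:330,150:400,::-1]
w=cv2.imread("pics/w6.png")
cv2.imwrite("pics/c6.png",np.hstack([cv2.resize(s,(425,340),interpolation=cv2.INTER_CUBIC),cv2.resize(w[:,40:520],(375,340))]))
for k,uv,z in(("lota",(360,250),.118),("oil",(299,217),.085),("mug",(281,290),.095)): print(k,plane("scene",uv,z).round(3))
E
```

```text
t 8.8 pos [0.4896 0.264  0.1827] f [0.2  0.01 0.02] travel [0.0007 0.0014 0.1127]
[ 0.27  0.24 -0.93  1.69  0.2   1.31 -1.89]
expect [282, 189]
dot px [282.97526042 190.50390625] 768 [0.4898 0.2626 0.063 ]
lota [0.733 0.214 0.118]
oil [0.585 0.138 0.085]
mug [0.749 0.027 0.095]
```

View pics/c6.png

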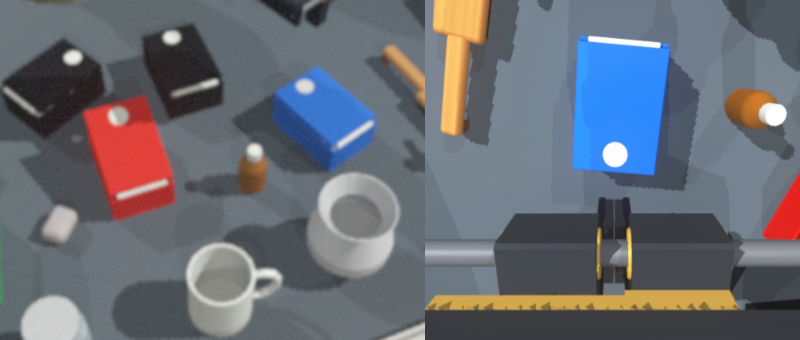

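The scene half shows the red lid ajar: its dot has moved to (118,116) and looks dimmer. Blue is still shut, with its dot at (305,87). The wrist half shows the blue dot at (614,154), which gives (0.490, 0.263), with the oil bottle clear. I'm descending.

>>> {"name": "step_arm", "arguments": {
  "commands": [
    {"travel": [0.0005,0.001,0.045],"turn": [0,0,0]},
    {"travel": [0.0005,0.001,0.09],"turn": [0,0,0]},
    {"travel": [0.0005,0.001,0.118],"turn": [0,0,0]},
    {"travel": [0.0005,0.001,0.129],"turn": [0,0,0]},
    {"travel": [0.0005,0.001,0.129],"turn": [0,0,0]}
  ]
}}

```text
time: 9.4
position: [0.491, 0.2602, 0.0539]
tool_rot: [3.085, 0.586, -0.004]
ft_force: [-0.3, -0.2, 0.1]
grip_width: 0.006
grip_force: 0.0
```

>>> {"name": "step_arm", "arguments": {
  "commands": [
    {"travel": [0,0,0.001],"turn": [0,0,0]},
    {"travel": [0,0,0.002],"turn": [0,0,0]},
    {"travel": [0,0,0.003],"turn": [0,0,0]},
    {"travel": [0,0,0.004],"turn": [0,0,0]},
    {"travel": [0,0,0.004],"turn": [0,0,0]}
  ]
}}

```text
time: 9.9
position: [0.4916, 0.2623, 0.0514]
tool_rot: [3.086, 0.59, 0.001]
ft_force: [0.8, -1.1, 0.3]
grip_width: 0.003
grip_force: 0.0
```

>>> {"name": "step_arm", "arguments": {
  "commands": [
    {"travel": [-0.001,0,0.001],"turn": [0,0,0]},
    {"travel": [-0.001,0,0.002],"turn": [0,0,0]},
    {"travel": [-0.001,0,0.003],"turn": [0,0,0]},
    {"travel": [-0.001,0,0.003],"turn": [0,0,0]}
  ]
}}

```text
time: 10.3
position: [0.4904, 0.2619, 0.0482]
tool_rot: [3.085, 0.59, -0.0]
ft_force: [-0.2, -0.5, 2.3]
grip_width: 0.006
grip_force: 0.8
```

>>> {"name": "step_arm", "arguments": {
  "commands": [
    {"travel": [0,0,0.001],"turn": [0,0,0]},
    {"travel": [0,0,0.002],"turn": [0,0,0]},
    {"travel": [0,0,0.002],"turn": [0,0,0]}
  ]
}}

```text
time: 10.6
position: [0.4902, 0.2618, 0.0461]
tool_rot: [3.085, 0.59, -0.001]
ft_force: [-2.2, -0.3, 3.6]
grip_width: 0.005
grip_force: 1.7
```

>>> {"name": "step_arm", "arguments": {
  "commands": [
    {"travel": [0,0,0.001],"turn": [0,0,0]},
    {"travel": [0,0,0.0015],"turn": [0,0,0]},
    {"travel": [0,0,0.0015],"turn": [0,0,0]}
  ]
}}

```text
time: 10.9
position: [0.4902, 0.2618, 0.0445]
tool_rot: [3.086, 0.59, -0.001]
ft_force: [-2.7, -0.6, 3.3]
grip_width: 0.011
grip_force: 1.7
```

>>> {"name": "step_arm", "arguments": {
  "commands": [
    {"travel": [0,0,0.0005],"turn": [0,0,0]},
    {"travel": [0,0,0.0005],"turn": [0,0,0]}
  ]
}}

```text
time: 11.1
position: [0.4902, 0.2619, 0.0443]
tool_rot: [3.085, 0.59, -0.001]
ft_force: [-2.8, -2.6, 5.3]
grip_width: 0.005
grip_force: 2.9
```

The lid is at the stop with 5.3 N, so I'm lifting.

>>> {"name": "step_arm", "arguments": {
  "commands": [
    {"travel": [0,0,-0.02],"turn": [0,0,0]},
    {"travel": [0,0,-0.06],"turn": [0,0,0]},
    {"travel": [0,0,-0.105],"turn": [0,0,0]},
    {"travel": [0,0,-0.15],"turn": [0,0,0]},
    {"travel": [0,0,-0.16],"turn": [0,0,0]}
  ]
}}

```text
time: 11.6
position: [0.4933, 0.2639, 0.2093]
tool_rot: [-3.084, -0.59, -0.015]
ft_force: [-0.6, 0.1, 0.6]
grip_width: 0.005
grip_force: 0.0
```

>>> {"name": "step_arm", "arguments": {
  "commands": [
    {"travel": [0,0,0],"turn": [0,0,0]},
    {"travel": [0,0,0],"turn": [0,0,0]},
    {"travel": [0,0,0],"turn": [0,0,0]},
    {"travel": [0,0,0],"turn": [0,0,0]},
    {"travel": [0,0,0],"turn": [0,0,0]}
  ]
}}

```text
time: 12.1
position: [0.49, 0.2616, 0.203]
tool_rot: [3.086, 0.59, -0.003]
ft_force: [-0.3, -0.5, 0.4]
grip_width: 0.008
grip_force: 0.0
```

```bash
python3 - <<'E'
from h import *
a=ctrl.get_image("scene")[:,:,::-1].copy();b=ctrl.get_image("side")[:,:,::-1].copy()
for k,p,q in(("red",(219,198),(325,190)),("blue",(328,174),(280,260)),("green",(122,256),(329,147))):
    try:
        u,v=dot(a,p)[0],dot(b,q)[0];o1,d1=ray("scene",u);o2,d2=ray("side",v)
        t=np.linalg.lstsq(np.c_[d1,-d2],o2-o1,rcond=None)[0];print(k,u,v,((o1+t[0]*d1+o2+t[1]*d2)/2).round(3))
    except Exception as e: print(k,e)
print(ctrl.get_state()['time'])
cv2.imwrite("pics/c7.png",np.hstack([cv2.resize(a[130:330,80:400],(400,400*200//320*1),interpolation=3),cv2.resize(b[100:325,200:560],(400,250),interpolation=3)]))
E
```

```text
red [219.34 197.67] [321.97368421 188.84210526] [ 0.475 -0.022  0.102]
blue [332.83146067 172.88764045] [275.23076923 259.98717949] [0.5   0.265 0.102]
green [121.79699248 255.4962406 ] [329.22222222 147.09259259] [ 0.528 -0.267  0.065]
12.2
```

View pics/c7.png

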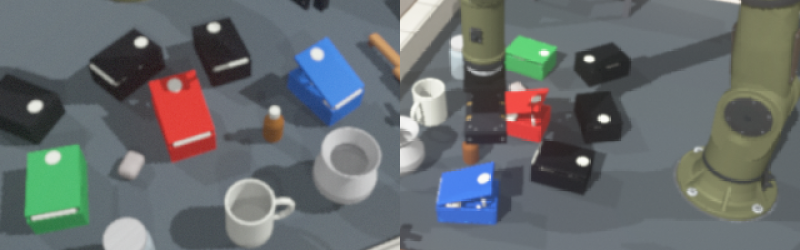

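The red and blue lids both stand ajar, with their dots at z of about 0.102. Green is still shut at z of about 0.065. Nothing has moved and the arm is clear.

```bash
python3 -c "
from bench import ctrl
print(ctrl.close_job())"
```

```text
the job is handed in; nothing more can be done
None
```

The red and blue soap boxes stand ajar, the green one is still shut, nothing else looked moved in the last pictures, and the job is handed in (about 12 s of the 40 s used).

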